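# Pin the penetrometer's foot bar and start its knurled screw

## Task

Fasten the blue foot bar of the cone penetrometer to its white base: first lift the red-headed retaining pin out of its aluminium block, push it fully home in the hole through bar and base, and let go of it. Then start the black knurled screw in its brass boss: turn it backward (anticlockwise from above) until it drops into the thread, then forward (clockwise) one full turn, and finish with the gripper still holding the knob, gripped and at rest. Do not push the tins, the ring or the bottle about.

Things in the scene. Friction and masses are not known exactly. Their poses are not given: they have to be found in the camera images.
- pin: Loose steel retaining pin, 60 g. Origin at the centre of its lower tip, z up along it. Shaft 10 mm diameter, 28 mm long, its last 4 mm chamfered; above it a steel flange 26 mm diameter, 3 mm thick; above that a red round head to grip, 18 mm diameter, 31 to 63 mm above the tip. Starts upright in the pin block, flange resting on the block's top, tip 2 mm above the table.
- pin_block: Fixed aluminium block 60 x 60 x 30 mm on the table with a 13 mm through hole in the middle, in which the pin is parked. Origin at the centre of its underside.
- pin_hole (a point): Centre of the mouth of the pin hole, in the top face of the blue bar, 32 mm above the table. The 13 mm hole goes straight down through the bar (12 mm thick, 60 mm wide, 200 mm long) and the white plate (20 mm). Fully home, the pin's flange rests on the bar and its tip is 28 mm below this point.
- stand: The fixed penetrometer base: white plate 280 (x) x 340 (y) x 20 mm, origin at the centre of its underside on the table, yawed. In its frame the pin hole is at (-70, 0) mm, the screw's axis at (-70, -130) mm. A steel column 32 mm diameter and 310 mm high stands at (110, 140) mm; its white head (50 x 130 mm) carries the blue cone guide at (110, 65) mm, over the specimen tin.
- boss_top (a point): Centre of the top face of the brass threaded boss (52 mm diameter, 34 mm high, standing on the blue bar), on the screw's axis, 66 mm above the table.
- knob: Black knurled round head of the captive screw, 40 mm diameter, 28 mm high, with a white radial line on its top. Origin at the centre of its underside, z up. At the start, its underside is 24 mm above the boss's top; dropped into the thread 18 mm; started one turn about 10 mm. The screw (240 g in all) turns and slides in the boss and cannot be pulled out; its axis is vertical.
- knob_mid (a point): Point on the knob's axis 16 mm above its underside: a good height to grip, from above, at any yaw.
- screw_turn (a joint): Turn of the screw in rad, growing forward (clockwise from above), counted through whole turns. Starts at 0.6 to 1.9, above the thread; forward it jams there at 2.2 to 2.4. Turned back below about 0.2 it falls into the thread (if the gripper carries it: once let go or pressed down); a stop holds it at about -0.2. Light to turn, stays where left. No stop at one turn (only at 7.8): count it.
- screw_drop (a joint): How far the screw has sunk, in m: 0 above the thread, 0.006 once dropped into the thread, then it sinks 8 mm for each forward turn (0.014 after one full turn), with about 1 mm of play. Just dropped, it can still be lifted out again; once turned forward past 0.5 rad it can rise only by being turned back.
- specimen: Bystander: brass specimen tin, 60 mm diameter, 34 mm high, on the white plate under the cone. Origin at the centre of its underside.
- tin2: Bystander: the same kind of tin, on the table about 120 mm beyond the pin block. Origin at the centre of its underside.
- cutter_ring: Bystander: steel cutter ring, 60 mm outside diameter, 25 mm high, on the white plate. Origin at the centre of its underside.
- wash_bottle: Bystander: white bottle with red cap, 68 mm diameter, 170 mm high, to the right of the stand. Origin at the centre of its underside.
Mind the look-alikes: they are no part of the job. Of the things shaped like the pin, the steel one is meant.

How it is judged:
By the outcome, as a careful person would: the job done as asked, in the order asked, and still so for the second after the job is handed in, while the arm keeps its last pose, push and grip.
It also fails if it takes over 72 s, if anything falls off the work surface, if the arm or the gripper's body presses on something with over 40 N, if the wrist force passes 120 N, or if a joint passes its speed limit or range.

## Robot

A 7-joint arm with a two-finger parallel gripper is mounted at the origin on the work surface. World frame = base frame: x ahead of the robot, y to its left, z up, the work surface at z = 0. Lengths are in m, angles in rad, forces in N, time in s.
With the tool pointing down it reaches from about 0.425 to 0.8 m from the base axis. Payload 8.3 kg.
Tool frame: the origin (TCP) lies midway between the tips of the shut fingers; the grasp point (between the pads) lies 19 mm behind it; z points along the fingers, y is the line along which they close (so a half turn about z gives the same grasp; the last joint's range is limited). The gripper opens to 85 mm and grips with 20 to 120 N. Pads are 22 mm wide; open, the fingers measure 114 mm over their backs; the gripper's body (76 mm by 85 mm) begins 54 mm behind the grasp point. The pads swing forward as they close: fully open they stand 13 mm farther back than shut.
Start: joints at [-1.188, 0.383, 0.016, 1.37, -0.006, 1.388, -0.046], TCP at [0.269, 0.564, 0.231] pointing down, gripper open.
Joint ranges: [-2.95, 2.95], [-0.25, 2.06], [-1.52, 1.56], [0.18, 2.33], [-1.44, 4.58], [0.02, 2.06], [-3.01, 3.01]. Speed limits (rad/s): [2.39, 2.39, 3.01, 3.01, 3.14, 3.14, 3.14].

## Interface

Orientations are given as a unit quaternion [x, y, z, w].
In Python, from rig import ctrl, read_camera, camera_info, workorder gives the robot as it stands.
- The arm moves only by the tool move_arm, never from a script. Its argument "steps" is a list that holds one entry, the list of rows, each a list of 7 numbers: the shift along the tool's x, y, z in cm, then the turn, a rotation vector about the tool's x, y, z in rad, then the gripper command: -1 is shut, 1 is fully open, values between are in proportion. A call has 1 to 20 rows; each row is the pose to reach, as a shift and turn from the pose commanded when the call began, along the tool's axes at that moment; what a row does not reach only later rows make up. A row lasts 1/12 s, in which the tool goes at most 41.7 mm and 7.16 degrees, less where a joint would pass 70% of its speed; a pose out of reach is approached as far as the arm can. A call with a gripper value outside its range is refused whole. The fingers move at their own pace and stop on an object; "force" is the grip in N (left out, the last holds). Time passes only in rows, so rows that repeat a pose let the fingers close. It gives the time, the measured TCP pose, the force, the opening and the grip force at its end, in the units of the state.
- ctrl.get_state(): the state, without advancing time (a new reading comes with each control period).
- read_camera(name): name is "scene" or "side" or "wrist"; returns (picture, depth): 420x560x3 uint8, blue, green, red; 420x560 float32, m along the optical axis (not along the pixel's ray), 0 where there is no reading.
- camera_info(name): a dict with "fx", "fy", "cx", "cy" (pixels), "xyz" and "attitude" of the camera in the world; the wrist camera has in their place "mount" (4x4, takes a point from camera to tool coordinates, whose origin is the TCP and whose axes are the flange's). Camera axes: x right, y up, looking along -z (the intrinsics and any distortion apply to the point x, -y, -z); pixel columns grow to the right and rows downward; lengths in m; the calibration is good to about 2 mm. A picture is of the moment at which its call begins: read the wrist's pose just before it. camera_info takes no time and is no camera call.
- workorder.sign_off(): hands the job in; it is judged then, once.
The state is a dict: "clock": time; "joints": joint angles; "qvel": joint speeds; "joint_torque": joint torques, N m; "eef_pos": TCP position; "ee_rot": TCP orientation; "force": force on the tool from outside, world axes, zero at the start; "ft_torque": the same for the moment, N m; "grip_width": finger opening in m; "gripper_force": force on a finger pad.
Only numpy, scipy, OpenCV 4.12 (cv2) and the standard library are available. Lean on these libraries where they do the work, as an engineer would, in place of code of your own. Each camera call takes 0.05 s, during which the arm holds its last target. There are 200 camera calls.

## Working session

There is one attempt and no reset: what is moved stays moved. The work goes in short steps, Python scripts to look and compute and a tool call to move; the robot and the scene stay as the last step left them, time stands still between calls to the robot, and variables do not carry over. Pictures are saved under pics/ and viewed, at most 10 in all, crops included, and the job is handed in when it is done.

Besides the shell and the picture viewer there is one more tool, called after "Request:" by a JSON object that holds its "name" and its "arguments", one argument or row to a line. move_arm: Moves the arm, as the interface text tells. Its arguments: {"type":"object","properties":{"steps":{"type":"array","items":{"type":"array","items":{"type":"array","items":{"type":"number"}}}},"force":{"type":"number"}},"required":["steps"]}

```bash
mkdir -p pics; ls; cat > h.py <<'E'
import numpy as np,cv2
from rig import ctrl,read_camera,camera_info,workorder
from scipy.spatial.transform import Rotation as R
E
python3 - <<'E'
from h import *
s=ctrl.get_state()
for k in s: print(k,np.round(s[k],3))
for c in ("scene","side","wrist"):
    print(c,camera_info(c))
ims=[]
for c in ("scene","side"):
    im,d=read_camera(c); np.savez(f'{c}.npz',im=im,d=d); cv2.imwrite(f'pics/{c}0.png',im)
E
```

```text
pics
clock 0.0
joints [-1.188  0.384  0.016  1.371 -0.006  1.388 -0.046]
qvel [ 0.001  0.001 -0.001  0.003 -0.001 -0.    -0.001]
joint_torque [ 1.0000e-03 -6.2761e+01  8.4500e-01 -3.7182e+01  1.7000e-02  1.4000e-02
  0.0000e+00]
eef_pos [0.269 0.563 0.23 ]
ee_rot [ 0.221  0.975 -0.001 -0.   ]
force [ 0.597  1.127 -0.124]
ft_torque [-0.008 -0.006  0.002]
gripper_force 0.0
grip_width 0.086
scene {'fx': 392.9484979886855, 'fy': 392.9484979886855, 'cx': 270.84341527758164, 'cy': 210.10135074038388, 'xyz': array([1.0167454 , 0.62300988, 0.77404451]), 'attitude': array([0.11451594, 0.38698131, 0.87323988, 0.27310012])}
side {'fx': 412.5733171198275, 'fy': 412.5733171198275, 'cx': 280.7199670436265, 'cy': 208.69505905271373, 'xyz': array([ 0.1386505 , -0.83582839,  0.68250549]), 'attitude': array([ 0.46589911, -0.12019572, -0.23910698,  0.84339722])}
wrist {'fx': 342.6497043600874, 'fy': 342.6497043600874, 'cx': 274.6367274721, 'cy': 210.63140620627874, 'mount': array([[-1.57483565e-05,  9.45812410e-01,  3.24713542e-01,
         8.33421963e-02],
       [ 9.99999904e-01, -1.27545224e-04,  4.20007769e-04,
        -6.70716169e-04],
       [ 4.38664222e-04,  3.24713517e-01, -9.45812317e-01,
        -1.42803962e-01],
       [ 0.00000000e+00,  0.00000000e+00,  0.00000000e+00,
         1.00000000e+00]])}
```

View pics/scene0.png

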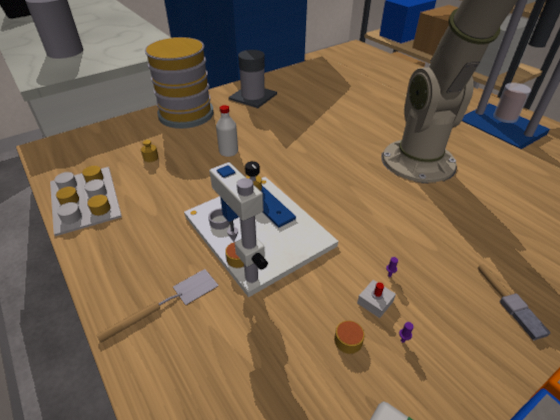

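View pics/side0.png

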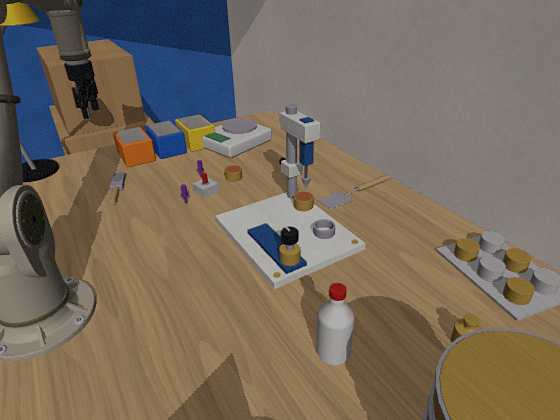

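The scene view shows the pin's red head at about (379,290) in its block, with purple look-alikes on either side. The knob is at (252,169), the blue bar runs from about (245,180) to (290,220), and the bottle is at (228,135). In the side view the red head is at (205,178), the knob at (289,235) and the bar at (275,248).

```bash
cat >> h.py <<'E'
def pose(c,s=None):
    i=camera_info(c)
    if c=='wrist':
        T=np.eye(4);T[:3,:3]=R.from_quat(s['ee_rot']).as_matrix();T[:3,3]=s['eef_pos'];return i,T@i['mount']
    T=np.eye(4);T[:3,:3]=R.from_quat(i['attitude']).as_matrix();T[:3,3]=i['xyz'];return i,T
def ray(c,uv,s=None):
    i,T=pose(c,s);uv=np.atleast_2d(uv).astype(float)
    d=np.c_[(uv[:,0]-i['cx'])/i['fx'],-(uv[:,1]-i['cy'])/i['fy'],-np.ones(len(uv))]
    return T[:3,3],d@T[:3,:3].T
def plane(c,uv,z,s=None):
    o,d=ray(c,uv,s);return o+d*((z-o[2])/d[:,2])[:,None]
def tri(a,b):
    (o,d),(p,e)=a,b;d,e=d[0],e[0];t=np.linalg.lstsq(np.c_[d,-e],p-o,rcond=None)[0]
    A,B=o+t[0]*d,p+t[1]*e;return (A+B)/2,np.linalg.norm(A-B)
def blobs(m,box,n=3,amin=15):
    x0,y0,x1,y1=box;k=np.zeros(m.shape,np.uint8);k[y0:y1,x0:x1]=m[y0:y1,x0:x1]
    N,L,S,C=cv2.connectedComponentsWithStats(k)
    o=[i for i in np.argsort(-S[1:,4])+1 if S[i,4]>=amin][:n]
    return [(C[i],S[i],L==i) for i in o]
def hsv(im): return cv2.cvtColor(im,cv2.COLOR_BGR2HSV)
def red(im): h=hsv(im);return (((h[...,0]<6)|(h[...,0]>174))&(h[...,1]>170)&(h[...,2]>70)).astype(np.uint8)
def blue(im): h=hsv(im);return ((h[...,0]>100)&(h[...,0]<122)&(h[...,1]>130)).astype(np.uint8)
def black(im): return (im.max(2)<45).astype(np.uint8)
E
python3 - <<'E'
from h import *
D={c:np.load(c+'.npz') for c in('scene','side')}
rb={};kb={}
for c,b,kbx,bb in(('scene',(360,275,395,305),(238,155,266,182),(235,165,300,230)),('side',(190,165,218,190),(275,222,303,248),(240,215,310,275))):
    im=D[c]['im'];d=D[c]['d']
    for nm,f,bx in(('red',red,b),('black',black,kbx),('blue',blue,bb)):
        for C,S,m in blobs(f(im),bx,2): 
            print(c,nm,C.round(1),S,'depth',round(float(np.median(d[m])),3))
            if nm=='blue':
                P=plane(c,np.argwhere(m)[:,::-1],.032)[:,:2].astype(np.float32);r=cv2.minAreaRect(P);print('  bar',r, cv2.boxPoints(r).round(3).tolist())
            # depth cloud
            uv=np.argwhere(m&(d>0))[:,::-1]
            o,dr=ray(c,uv);W=o+dr*d[uv[:,1],uv[:,0]][:,None];print('   cloud',np.percentile(W,[5,50,95],axis=0).round(3).tolist())
    rb[c]=ray(c,blobs(red(im),b,1)[0][0]);kb[c]=ray(c,blobs(black(im),kbx,1)[0][0])
print('red',tri(rb['scene'],rb['side']),'knob',tri(kb['scene'],kb['side']))
E
```

```text
scene red [379.1 288.8] [375 283   9  13  80] depth 0.868
   cloud [[0.521, 0.314, 0.04], [0.531, 0.322, 0.062], [0.536, 0.327, 0.066]]
scene black [251.7 169.1] [245 162  14  15 150] depth 1.112
   cloud [[0.541, -0.174, 0.097], [0.56, -0.152, 0.114], [0.573, -0.142, 0.119]]
scene blue [275.6 209.3] [262 187  33  40 628] depth 1.101
  bar ((0.5539284944534302, -0.06951749324798584), (0.16460706293582916, 0.06023931875824928), 89.97059631347656) [[0.5239999890327454, -0.15199999511241913], [0.5839999914169312, -0.15199999511241913], [0.5839999914169312, 0.013000000268220901], [0.5239999890327454, 0.013000000268220901]]
   cloud [[0.526, -0.121, 0.028], [0.548, -0.043, 0.031], [0.58, 0.006, 0.034]]
side red [204.2 177.7] [202 173   6  11  49] depth 1.338
   cloud [[0.519, 0.307, 0.036], [0.525, 0.312, 0.055], [0.532, 0.322, 0.065]]
side black [289.2 236.1] [281 227  17  18 250] depth 0.963
   cloud [[0.533, -0.184, 0.095], [0.546, -0.175, 0.114], [0.566, -0.155, 0.12]]
side blue [272.2 245.1] [248 224  59  50 835] depth 1.074
  bar ((0.5506464242935181, -0.09924722462892532), (0.20641490817070007, 0.06417617201805115), 89.88509368896484) [[0.5180000066757202, -0.20200000703334808], [0.5830000042915344, -0.2029999941587448], [0.5830000042915344, 0.004000000189989805], [0.5189999938011169, 0.004000000189989805]]
   cloud [[0.523, -0.193, 0.026], [0.542, -0.079, 0.033], [0.576, -0.005, 0.035]]
red (array([0.52612547, 0.31849386, 0.05060118]), np.float64(0.0016817723232455594)) knob (array([ 0.55305241, -0.16328408,  0.1023094 ]), np.float64(2.778659395654791e-05))
```

```bash
python3 - <<'E'
from h import *
D={c:np.load(c+'.npz') for c in('scene','side')}
for c,bx,bb in(('scene',(370,250,425,350),(235,165,300,230)),('side',(170,150,215,210),(240,215,310,275))):
    im=D[c]['im'];h=hsv(im);m=((h[...,0]>122)&(h[...,0]<160)&(h[...,1]>90)).astype(np.uint8)
    for C,S,_ in blobs(m,bx,4):print(c,'purple',C.round(1),S[4],plane(c,C,.03).round(3))
    for C,S,m in blobs(blue(im),bb,1):
        r=cv2.minAreaRect((1000*plane(c,np.argwhere(m)[:,::-1],.032)[:,:2]).astype(np.float32));print('bar',r,cv2.boxPoints(r).round().tolist())
im=D['side']['im']
for C,S,m in blobs(red(im),(325,280,352,302),1):print('cap',C,plane('side',C,.16))
# orange tin near block
print('tin2 scene',plane('scene',[350,330],.034),'ring',plane('scene',[219,218],.025), 'spec',plane('scene',[234,249],.034))
print('stand corners',plane('scene',[[186,213],[262,180],[335,241],[252,286]],.02).round(3).tolist(), plane('side',[[216,221],[296,196],[362,243],[276,277]],.02).round(3).tolist())
E
```

```text
scene purple [406.1 331.5] 180 [[0.544 0.419 0.03 ]]
scene purple [392.  265.9] 137 [[0.436 0.28  0.03 ]]
bar ((553.9285278320312, -69.51750183105469), (164.60711669921875, 60.239322662353516), 89.97058868408203) [[524.0, -152.0], [584.0, -152.0], [584.0, 13.0], [524.0, 13.0]]
side purple [184.1 192.7] 90 [[0.447 0.296 0.03 ]]
side purple [199.7 167. ] 65 [[0.556 0.439 0.03 ]]
bar ((550.6464233398438, -99.24728393554688), (206.41485595703125, 64.17618560791016), 89.88511657714844) [[518.0, -202.0], [583.0, -203.0], [583.0, 4.0], [519.0, 4.0]]
cap [337.40329218 291.36213992] [[ 0.4961312 -0.4177151  0.16     ]]
tin2 scene [[0.64010953 0.35127721 0.034     ]] ring [[ 0.69563777 -0.11431311  0.025     ]] spec [[0.72360926 0.01637104 0.034     ]]
stand corners [[0.76, -0.191, 0.02], [0.501, -0.193, 0.02], [0.487, 0.132, 0.02], [0.743, 0.13, 0.02]] [[0.473, 0.107, 0.02], [0.742, 0.1, 0.02], [0.757, -0.197, 0.02], [0.499, -0.19, 0.02]]
```

Request:
{"name": "move_arm", "arguments": {
  "steps": [
    [[-33.8,-11,4,0,0,0,-0.2],[-33.8,-11,6,0,0,0,-0.2],[-33.8,-11,6,0,0,0,-0.2],[-33.8,-11,6,0,0,0,-0.2],[-33.8,-11,6,0,0,0,-0.2],[-33.8,-11,6,0,0,0,-0.2],[-33.8,-11,6,0,0,0,-0.2],[-33.8,-11,6,0,0,0,-0.2],[-33.8,-11,6,0,0,0,-0.2],[-33.8,-11,6,0,0,0,-0.2],[-33.8,-11,6,0,0,0,-0.2],[-33.8,-11,6,0,0,0,-0.2],[-33.8,-11,6,0,0,0,-0.2],[-33.8,-11,6,0,0,0,-0.2],[-33.8,-11,6,0,0,0,-0.2]]
  ]
}}

```text
clock: 1.35
eef_pos: [0.5261, 0.3203, 0.1715]
ee_rot: [0.22, 0.976, 0.0, -0.0]
force: [-0.6, 0.0, 0.3]
grip_width: 0.0343
gripper_force: 0.0
```

```bash
python3 - <<'E'
from h import *
s=ctrl.get_state();im,d=read_camera('wrist');cv2.imwrite('pics/w1.png',im)
for C,S,m in blobs(red(im),(0,0,560,420),2):
    ct=max(cv2.findContours(m.astype(np.uint8),0,2)[0],key=cv2.contourArea)
    print(C,S,'d',np.percentile(d[m],[5,50,95]),plane('wrist',C,.055,s))
    uv=np.argwhere(m&(d>0))[:,::-1];o,dr=ray('wrist',uv,s);W=o+dr*d[uv[:,1],uv[:,0]][:,None]
    top=W[W[:,2]>.062];print(np.percentile(W,[2,50,98],axis=0).round(4).tolist(),len(top),top.mean(0), (top.min(0)+top.max(0))/2)
print(s['eef_pos'],s['ee_rot'])
E
```

```text
[272.41242938 209.16949153] [262 200  22  20 354] d [0.26037174 0.26308309 0.26537159] [[0.52898846 0.31618077 0.055     ]]
[[0.5185, 0.3105, 0.0638], [0.5258, 0.3176, 0.0652], [0.5334, 0.3252, 0.0666]] 350 [0.52594748 0.31771858 0.06514491] [0.52597854 0.31770231 0.06476025]
[0.52609137 0.32033638 0.17147688] [ 2.19861525e-01  9.75531052e-01  2.52997543e-04 -1.07508238e-04]
```

View pics/w1.png

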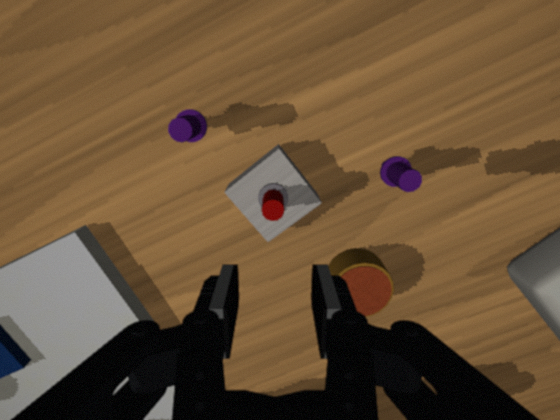

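The wrist view shows the pin's head at (272,205) over the block centre, between the open fingers. The purple pins at (187,127) and (400,175) are clear, and tin2 at (360,280) is off to the side. The depth puts the head top at z=0.065, as expected. I'll descend and grip.

Request:
{"name": "move_arm", "arguments": {
  "steps": [
    [[-0.1,-0.23,4,0,0,0,-0.2],[-0.1,-0.23,7,0,0,0,-0.2],[-0.1,-0.23,10,0,0,0,-0.2],[-0.1,-0.23,12,0,0,0,-0.2],[-0.1,-0.23,13.2,0,0,0,-0.2],[-0.1,-0.23,13.2,0,0,0,-0.2],[-0.1,-0.23,13.2,0,0,0,-0.2],[-0.1,-0.23,13.2,0,0,0,-1],[-0.1,-0.23,13.2,0,0,0,-1],[-0.1,-0.23,13.2,0,0,0,-1],[-0.1,-0.23,13.2,0,0,0,-1],[-0.1,-0.23,13.2,0,0,0,-1],[-0.1,-0.23,13.2,0,0,0,-1],[-0.1,-0.23,13.2,0,0,0,-1]]
  ],
  "force": 40
}}

```text
clock: 2.57
eef_pos: [0.5282, 0.3173, 0.0414]
ee_rot: [0.221, 0.975, 0.001, 0.001]
force: [-0.2, -0.3, 8.1]
grip_width: 0.0164
gripper_force: 39.4
```

Request:
{"name": "move_arm", "arguments": {
  "steps": [
    [[0,0,-3,0,0,0,-1],[0,0,-6,0,0,0,-1],[0,0,-9,0,0,0,-1],[-2,-3,-13,0,0,0,-1],[-16.7,-30.8,-13,0,0,0,-1],[-16.7,-30.8,-13,0,0,0,-1],[-16.7,-30.8,-13,0,0,0,-1],[-16.7,-30.8,-13,0,0,0,-1],[-16.7,-30.8,-13,0,0,0,-1],[-16.7,-30.8,-13,0,0,0,-1],[-16.7,-30.8,-13,0,0,0,-1],[-16.7,-30.8,-13,0,0,0,-1],[-16.7,-30.8,-13,0,0,0,-1],[-16.7,-30.8,-13,0,0,0,-1],[-16.7,-30.8,-13,0,0,0,-1],[-16.7,-30.8,-13,0,0,0,-1]]
  ]
}}

```text
clock: 3.9
eef_pos: [0.5448, -0.0317, 0.1693]
ee_rot: [0.22, 0.976, 0.0, -0.0]
force: [0.9, -0.0, -0.5]
grip_width: 0.0164
gripper_force: 41.0
```

```bash
python3 - <<'E'
from h import *
s=ctrl.get_state();im,d=read_camera('wrist');cv2.imwrite('pics/w2.png',im);np.savez('w2.npz',im=im,d=d,p=s['eef_pos'],q=s['ee_rot'])
print(s['eef_pos'],s['ee_rot'],s['joints'].round(2))
E
```

```text
[ 0.54482441 -0.03165659  0.16933919] [ 2.19844175e-01  9.75534927e-01  3.63291465e-04 -1.11740682e-04] [-0.29  0.26  0.35  1.7  -0.09  1.21  1.21]
```

View pics/w2.png

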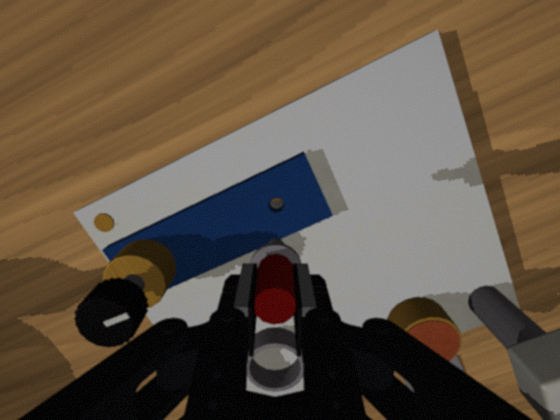

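The hole is at (276,204) in the blue bar. The pin's red head is held at (275,290) with the flange just above it at (275,250). The knob is at (112,312) and the cutter ring shows between the fingers at (275,360).

```bash
python3 - <<'E'
from h import *
z=np.load('w2.npz');im,d=z['im'],z['d'];s=dict(eef_pos=z['p'],ee_rot=z['q'])
b=blue(im);h=hsv(im)
for C,S,m in blobs(((b==0)&(h[...,1]<110)).astype(np.uint8),(262,190,290,218),3,10):print('hole',C,S,plane('wrist',C,.032,s))
for C,S,m in blobs(b,(90,140,345,300),1):
    c=max(cv2.findContours(m.astype(np.uint8),0,2)[0],key=cv2.contourArea)
    r=cv2.minAreaRect((1000*plane('wrist',c[:,0],.032,s)[:,:2]).astype(np.float32));print('bar',r,cv2.boxPoints(r).round().tolist())
W=lambda u,v:(lambda o,dr:o+dr[0]*d[v,u])(*ray('wrist',[u,v],s))
print('bar depth pts',W(250,200),W(300,200))
# knob top
for C,S,m in blobs(black(im),(70,270,150,350),1):
    uv=np.argwhere(m&(d>0))[:,::-1];o,dr=ray('wrist',uv,s);P=o+dr*d[uv[:,1],uv[:,0]][:,None];t=P[P[:,2]>.11];print('knob',len(t),t.mean(0),(t.min(0)+t.max(0))/2,np.median(t[:,2]))
# expected pin features in tool frame
i=camera_info('wrist');Mi=np.linalg.inv(i['mount'])
for n,p in(('tip',.039),('flange low',.011),('flange top',.008),('headtop',-.024)):
    q=Mi@[0,0,p,1];print(n,i['cx']+i['fx']*q[0]/-q[2],i['cy']-i['fy']*q[1]/-q[2])
c=cv2.resize(im[225:330,225:330],None,fx=5,fy=5,interpolation=cv2.INTER_CUBIC);cv2.imwrite('pics/w2c.png',c)
E
```

```text
hole [276.08264463 202.89256198] [269 197  15  12 121] [[ 0.55025989 -0.0336451   0.032     ]]
bar ((551.4614868164062, -94.05977630615234), (60.10694122314453, 198.3496551513672), 0.4251289963722229) [[521.0, 5.0], [522.0, -193.0], [582.0, -193.0], [581.0, 5.0]]
bar depth pts [ 0.53840275 -0.05273433  0.03175956] [ 0.55697638 -0.01411321  0.03108283]
knob 2872 [ 0.54639742 -0.14955311  0.13006592] [ 0.54339935 -0.12163334  0.17020286] 0.11786408790159854
tip 275.93229800743353 244.70991894586587
flange low 276.1067743054449 267.9971902249902
flange top 276.12869812730065 270.923352648477
headtop 276.4180736074038 309.5461649358538
```

View pics/w2c.png

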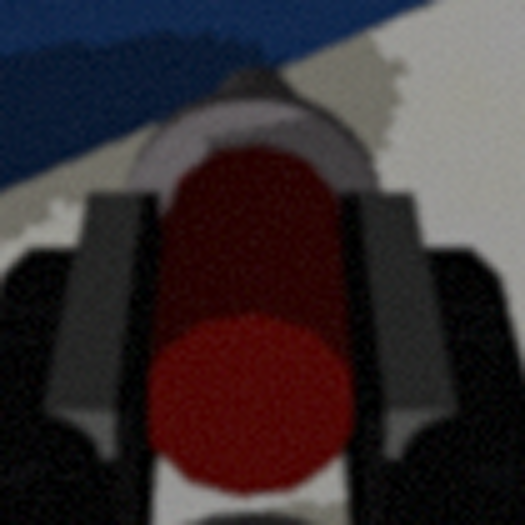

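```bash
python3 - <<'E'
from h import *
z=np.load('w2.npz');im,d=z['im'],z['d'];p,q=z['p'],z['q'];s=dict(eef_pos=p,ee_rot=q)
for C,S,m in blobs(red(im),(230,230,330,340),1):
    uv=np.argwhere(m&(d>0))[:,::-1];o,dr=ray('wrist',uv,s);P=o+dr*d[uv[:,1],uv[:,0]][:,None]
    T=R.from_quat(q).inv().apply(P-p); print(np.percentile(T[:,2],[0,5,25,50]))
    zt=np.percentile(T[:,2],10);t=T[abs(T[:,2]-zt)<.002];print('top in tool',len(t),t.mean(0),(t.min(0)+t.max(0))/2,t.max(0)-t.min(0))
h=np.array([.55026,-.03365,.032]);print('hole in tool',R.from_quat(q).inv().apply(h-p))
E
```

```text
[-0.02580594 -0.02452545 -0.02400731 -0.02363106]
top in tool 1062 [ 0.00163637 -0.00076337 -0.02365015] [ 0.00144684 -0.00062495 -0.0240616 ] [0.01705818 0.01554382 0.00348868]
hole in tool [-0.00581709  0.00044018  0.13733732]
```

Request:
{"name": "move_arm", "arguments": {
  "steps": [
    [[-0.76,0.1,3,0,0,0,-1],[-0.76,0.1,6,0,0,0,-1],[-0.76,0.1,8.5,0,0,0,-1],[-0.76,0.1,9.3,0,0,0,-1],[-0.76,0.1,9.6,0,0,0,-1],[-0.76,0.1,9.9,0,0,0,-1],[-0.76,0.1,10.1,0,0,0,-1],[-0.76,0.1,10.1,0,0,0,-1],[-0.76,0.1,10.1,0,0,0,-1]]
  ]
}}

```text
clock: 4.7
eef_pos: [0.5529, -0.0358, 0.0695]
ee_rot: [0.221, 0.975, 0.0, 0.001]
force: [0.2, -0.1, -0.5]
grip_width: 0.0163
gripper_force: 41.0
```

```bash
python3 - <<'E'
from h import *
s=ctrl.get_state();im,d=read_camera('wrist');print(s['eef_pos'],s['force'],s['ft_torque'])
cv2.imwrite('pics/w3.png',cv2.resize(im[170:330,195:355],None,fx=3.5,fy=3.5,interpolation=cv2.INTER_CUBIC))
E
```

```text
[ 0.55287522 -0.03576664  0.06947193] [ 0.19489404 -0.12408796 -0.45501031] [-0.01458082 -0.00210212  0.00261337]
```

View pics/w3.png

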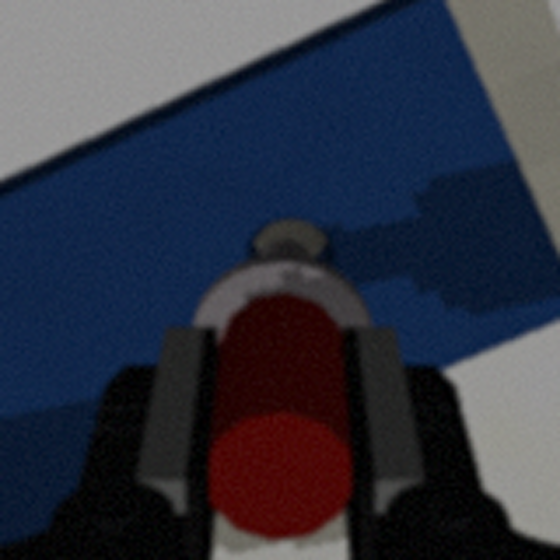

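The crop shows the hole rim at (290,240) with the shaft just at or inside the mouth and no contact force. The measured pose lags the aim by about 1.5 mm in tool x and 1.2 mm in tool y, so I'll correct that.

Request:
{"name": "move_arm", "arguments": {
  "steps": [
    [[0.15,0.12,-0.3,0,0,0,-1],[0.15,0.12,-0.3,0,0,0,-1],[0.15,0.12,-0.3,0,0,0,-1],[0.15,0.12,-0.3,0,0,0,-1],[0.15,0.12,-0.3,0,0,0,-1]]
  ]
}}

```text
clock: 5.17
eef_pos: [0.5512, -0.0341, 0.0713]
ee_rot: [0.221, 0.975, -0.0, 0.0]
force: [-0.4, 0.3, -0.2]
grip_width: 0.0166
gripper_force: 41.0
```

```bash
python3 - <<'E'
from h import *
s=ctrl.get_state();im,d=read_camera('wrist');z=np.load('w2.npz')
print(s['eef_pos'],s['force'],R.from_quat(z['q']).inv().apply(s['eef_pos']-z['p']),'want -.0076 .001')
b=blue(im);h=hsv(im)
m=((b==0)&(h[...,1]<120)).astype(np.uint8)
v,u=np.nonzero(m[225:242,255:300]);print([ (r+225,(u[v==r].min()+255,u[v==r].max()+255)) for r in range(17) if (v==r).any()])
print([int(x) for x in im[236,260:300].max(1)]);print([int(x) for x in im[239,260:300].max(1)])
E
```

```text
[ 0.55122361 -0.03412781  0.07132179] [-0.36810443  0.26117938 -0.23188862] [-0.00687764  0.00044782  0.09801512] want -.0076 .001
[(235, (np.int64(273), np.int64(280))), (236, (np.int64(271), np.int64(283))), (237, (np.int64(269), np.int64(284))), (238, (np.int64(268), np.int64(285))), (239, (np.int64(267), np.int64(286))), (240, (np.int64(266), np.int64(286))), (241, (np.int64(266), np.int64(286)))]
[74, 74, 72, 74, 69, 72, 70, 67, 68, 59, 50, 50, 52, 52, 56, 54, 57, 52, 50, 52, 47, 42, 39, 41, 37, 46, 47, 50, 46, 51, 50, 47, 52, 48, 50, 50, 45, 48, 49, 44]
[70, 74, 71, 71, 70, 65, 54, 47, 45, 53, 58, 51, 48, 40, 38, 37, 32, 33, 34, 36, 42, 47, 48, 52, 46, 42, 40, 40, 43, 47, 50, 47, 49, 45, 47, 45, 50, 51, 51, 47]
```

Request:
{"name": "move_arm", "arguments": {
  "steps": [
    [[-0.05,0.03,0.5,0,0,0,-1],[-0.05,0.03,0.8,0,0,0,-1],[-0.05,0.03,1.1,0,0,0,-1],[-0.05,0.03,1.3,0,0,0,-1],[-0.05,0.03,1.3,0,0,0,-1]]
  ]
}}

```text
clock: 5.63
eef_pos: [0.5514, -0.0341, 0.0575]
ee_rot: [0.221, 0.975, -0.0, -0.001]
force: [-0.9, 0.1, 0.0]
grip_width: 0.0163
gripper_force: 41.0
```

It's in, with no side force, so I'll push it home.

Request:
{"name": "move_arm", "arguments": {
  "steps": [
    [[0,0,0.5,0,0,0,-1],[0,0,0.9,0,0,0,-1],[0,0,1.2,0,0,0,-1],[0,0,1.4,0,0,0,-1],[0,0,1.5,0,0,0,-1],[0,0,1.5,0,0,0,-1]]
  ]
}}

```text
clock: 6.13
eef_pos: [0.5517, -0.034, 0.0436]
ee_rot: [0.221, 0.975, 0.0, -0.0]
force: [-2.0, 0.7, 4.8]
grip_width: 0.017
gripper_force: 41.3
```

Request:
{"name": "move_arm", "arguments": {
  "steps": [
    [[0,0,0.05,0,0,0,-1],[0,0,0,0,0,0,-0.2],[0,0,0,0,0,0,-0.2],[0,0,0,0,0,0,-0.2],[0,0,0,0,0,0,-0.2],[0,0,-2,0,0,0,-0.2],[0,0,-5,0,0,0,-0.2],[0,0,-9,0,0,0,-0.2],[0,0,-13,0,0,0,0],[-1,-2,-16,0,0,0.1,1],[-5.6,-11.7,-16,0,0,0.9,1],[-5.6,-11.7,-16,0,0,0.9,1],[-5.6,-11.7,-16,0,0,0.9,1],[-5.6,-11.7,-16,0,0,0.9,1],[-5.6,-11.7,-16,0,0,0.9,1],[-5.6,-11.7,-16,0,0,0.9,1],[-5.6,-11.7,-16,0,0,0.9,1],[-5.6,-11.7,-16,0,0,0.9,1],[-5.6,-11.7,-16,0,0,0.9,1],[-5.6,-11.7,-16,0,0,0.9,1]]
  ]
}}

```text
clock: 7.8
eef_pos: [0.5519, -0.1637, 0.2032]
ee_rot: [0.622, 0.783, -0.0, -0.0]
force: [-0.3, -0.0, -0.3]
grip_width: 0.0855
gripper_force: 0.0
```

```bash
cat >> h.py <<'E'
def knob(im,d,s):
    uv=np.argwhere(d>0)[:,::-1];o,dr=ray('wrist',uv,s);P=o+dr*d[uv[:,1],uv[:,0]][:,None]
    c=np.array([.552,-.163]);k=(np.hypot(*(P[:,:2]-c).T)<.028)&(P[:,2]>.078)&(P[:,2]<.125)
    t=P[k];z=np.percentile(t[:,2],80);t=t[abs(t[:,2]-z)<.003]
    (cx,cy),r=cv2.minEnclosingCircle((t[:,:2]*1000).astype(np.float32));return z,(cx,cy),r,len(t),t.mean(0)
E
python3 - <<'E'
from h import *
s=ctrl.get_state();im,d=read_camera('wrist');cv2.imwrite('pics/w4.png',im)
print(s['eef_pos'],s['ee_rot'],s['joints'].round(2),s['force'])
r=knob(im,d,s);print(r)
for C,S,m in blobs(red(im),(0,0,560,420),3):
    uv=np.argwhere(m&(d>0))[:,::-1];o,dr=ray('wrist',uv,s);P=o+dr*d[uv[:,1],uv[:,0]][:,None];print('red',C,S,np.percentile(P,[5,50,95],axis=0).round(4).tolist())
E
```

```text
[ 0.5519014  -0.16366421  0.20317694] [ 6.22313036e-01  7.82768468e-01 -7.44268611e-05 -7.04633759e-05] [-0.21  0.32  0.56  1.58 -0.17  1.3   0.6 ] [-0.25422699 -0.01220055 -0.34762064]
(np.float64(0.1184635637973735), (552.6611328125, -163.87930297851562), 21.12518882751465, 2370, array([ 0.55244602, -0.16297405,  0.11793127]))
red [312.98167006  29.84114053] [302  17  23  27 491] [[0.5437, -0.0414, 0.0658], [0.5504, -0.0343, 0.0671], [0.5571, -0.0272, 0.0683]]
```

View pics/w4.png

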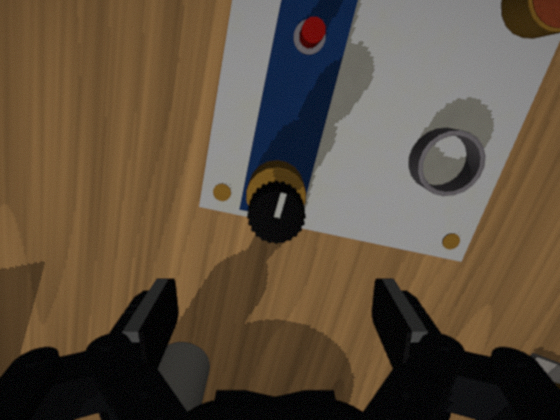

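The pin is home: its head top is at z≈0.067 against an expected 0.067, seen at (313,30) with the flange on the bar. The knob is at (276,210), nearly under the TCP, with its white line at (280,205) pointing up and slightly right. I'll descend on the knob and grip it.

Request:
{"name": "move_arm", "arguments": {
  "steps": [
    [[0,0.05,4,0,0,0,1],[0,0.05,8,0,0,0,1],[0,0.05,11,0,0,0,1],[0,0.05,11.8,0,0,0,1],[0,0.05,11.8,0,0,0,1],[0,0.05,11.8,0,0,0,0.3],[0,0.05,11.8,0,0,0,-1],[0,0.05,11.8,0,0,0,-1],[0,0.05,11.8,0,0,0,-1],[0,0.05,11.8,0,0,0,-1],[0,0.05,11.8,0,0,0,-1],[0,0.05,11.8,0,0,0,-1],[0,0.05,11.8,0,0,0,-1]]
  ],
  "force": 25
}}

```text
clock: 8.93
eef_pos: [0.5533, -0.1641, 0.0871]
ee_rot: [0.623, 0.782, 0.001, 0.001]
force: [-1.7, -1.1, 7.1]
grip_width: 0.0394
gripper_force: 25.7
```

```bash
cat > st.py <<'E'
from h import *
s=ctrl.get_state();x=R.from_quat(s['ee_rot']).as_matrix()[:,0];print(s['eef_pos'].round(4),'F',s['force'].round(1),'T',s['ft_torque'].round(3),'w',round(s['grip_width'],4),'fwd yaw',round(-np.arctan2(x[1],x[0]),3),'j7',s['joints'][6].round(2))
E
python3 st.py
```

```text
[ 0.5533 -0.1641  0.0871] F [-1.7 -1.1  7.1] T [0.058 0.317 0.009] w 0.0394 fwd yaw -1.796 j7 0.65
```

Request:
{"name": "move_arm", "arguments": {
  "steps": [
    [[0,0,0,0,0,-0.12,-1],[0,0,0,0,0,-0.24,-1],[0,0,0,0,0,-0.36,-1],[0,0,0,0,0,-0.48,-1],[0,0,0,0,0,-0.6,-1],[0,0,0,0,0,-0.7,-1],[0,0,0,0,0,-0.7,-1],[0,0,0,0,0,-0.7,-1]]
  ]
}}

```text
clock: 9.6
eef_pos: [0.5537, -0.1637, 0.0872]
ee_rot: [0.317, 0.948, 0.001, 0.002]
force: [-1.1, 0.2, 5.6]
grip_width: 0.0391
gripper_force: 25.7
```

```bash
python3 st.py
```

```text
[ 0.5537 -0.1637  0.0872] F [-1.1  0.2  5.6] T [0.295 0.089 0.111] w 0.0391 fwd yaw -2.497 j7 1.3
```

Request:
{"name": "move_arm", "arguments": {
  "steps": [
    [[0,0,0,0,0,-0.12,-1],[0,0,0,0,0,-0.24,-1],[0,0,0,0,0,-0.36,-1],[0,0,0,0,0,-0.48,-1],[0,0,0,0,0,-0.5,-1],[0,0,0,0,0,-0.5,-1]]
  ]
}}

```text
clock: 10.1
eef_pos: [0.5538, -0.1633, 0.0872]
ee_rot: [0.072, 0.997, 0.0, 0.002]
force: [-0.6, 2.4, 6.1]
grip_width: 0.039
gripper_force: 25.7
```

```bash
python3 st.py
```

```text
[ 0.5538 -0.1633  0.0872] F [-0.6  2.4  6.1] T [0.712 0.06  0.062] w 0.039 fwd yaw -2.998 j7 1.76
```

Request:
{"name": "move_arm", "arguments": {
  "steps": [
    [[0,0,0,0,0,-0.12,-1],[0,0,0,0,0,-0.24,-1],[0,0,0,0,0,-0.36,-1],[0,0,0,0,0,-0.4,-1],[0,0,0,0,0,-0.4,-1],[0,0,0,0,0,-0.4,-1]]
  ]
}}

```text
clock: 10.6
eef_pos: [0.5532, -0.163, 0.0858]
ee_rot: [-0.126, 0.992, 0.0, 0.001]
force: [3.8, 2.0, -2.2]
grip_width: 0.0392
gripper_force: 25.4
```

```bash
python3 st.py
```

```text
[ 0.5532 -0.163   0.0858] F [ 3.8  2.  -2.2] T [ 0.738 -0.812  0.097] w 0.0392 fwd yaw 2.889 j7 2.13
```

The upward force has vanished and the gripper now carries the screw's weight, so the screw is at the drop angle. I'll press it down.

Request:
{"name": "move_arm", "arguments": {
  "steps": [
    [[0,0,0.1,0,0,-0.08,-1],[0,0,0.25,0,0,-0.08,-1],[0,0,0.4,0,0,-0.08,-1],[0,0,0.5,0,0,-0.08,-1],[0,0,0.5,0,0,-0.08,-1]]
  ]
}}

```text
clock: 11.02
eef_pos: [0.5534, -0.163, 0.0813]
ee_rot: [-0.165, 0.986, 0.0, 0.001]
force: [2.2, 4.6, 4.7]
grip_width: 0.0391
gripper_force: 26.2
```

```bash
python3 st.py
```

```text
[ 0.5534 -0.163   0.0813] F [2.2 4.6 4.7] T [ 1.124 -0.36   0.018] w 0.0391 fwd yaw 2.81 j7 2.21
```

Request:
{"name": "move_arm", "arguments": {
  "steps": [
    [[0,0,0,0,0,-0.1,-1],[0,0,0,0,0,-0.15,-1],[0,0,0,0,0,-0.15,-1]]
  ]
}}

```text
clock: 11.27
eef_pos: [0.5533, -0.1629, 0.0812]
ee_rot: [-0.24, 0.971, 0.0, 0.001]
force: [1.5, 4.1, 5.2]
grip_width: 0.0393
gripper_force: 26.1
```

```bash
python3 st.py
```

```text
[ 0.5533 -0.1629  0.0812] F [1.5 4.1 5.2] T [ 1.256 -0.314  0.028] w 0.0393 fwd yaw 2.657 j7 2.35
```

Request:
{"name": "move_arm", "arguments": {
  "steps": [
    [[0,0,0,0,0,-0.1,-1],[0,0,0,0,0,-0.12,-1],[0,0,0,0,0,-0.12,-1]]
  ]
}}

```text
clock: 11.52
eef_pos: [0.5531, -0.1626, 0.0812]
ee_rot: [-0.297, 0.955, 0.0, 0.001]
force: [1.1, 6.0, 6.0]
grip_width: 0.0394
gripper_force: 26.2
```

```bash
python3 st.py
```

```text
[ 0.5531 -0.1626  0.0812] F [1.1 6.  6. ] T [ 1.441 -0.166 -0.206] w 0.0394 fwd yaw 2.539 j7 2.46
```

The torque flipped sign, so this is the backward stop, at turn ≈ -0.2. I'll let go to re-centre.

Request:
{"name": "move_arm", "arguments": {
  "steps": [
    [[0,0,0,0,0,0,0.4],[0,0,0,0,0,0,0.4],[0,0,0,0,0,0,0.4],[0,0,0,0,0,0,0.4]]
  ]
}}

```text
clock: 11.85
eef_pos: [0.5518, -0.1644, 0.08]
ee_rot: [-0.297, 0.955, -0.0, -0.001]
force: [-0.1, 0.1, 0.3]
grip_width: 0.0595
gripper_force: 0.0
```

```bash
python3 st.py; python3 - <<'E'
from h import *
s=ctrl.get_state();im,d=read_camera('wrist');print(knob(im,d,s))
E
```

```text
[ 0.5518 -0.1644  0.08  ] F [-0.1  0.1  0.3] T [-0.016  0.012 -0.001] w 0.0595 fwd yaw 2.539 j7 2.46
(np.float64(0.11241003527436154), (550.4573974609375, -160.70742797851562), 25.215734481811523, 7232, array([ 0.55106237, -0.16540614,  0.11197723]))
```

Request:
{"name": "move_arm", "arguments": {
  "steps": [
    [[-0.15,0.05,-0.1,0,0,0,0.4],[-0.15,0.05,-0.1,0,0,0,0],[-0.15,0.05,-0.1,0,0,0,-1],[-0.15,0.05,-0.1,0,0,0,-1],[-0.15,0.05,-0.1,0,0,0,-1],[-0.15,0.05,-0.1,0,0,0,-1]]
  ],
  "force": 35
}}

```text
clock: 12.4
eef_pos: [0.5536, -0.1625, 0.0815]
ee_rot: [-0.298, 0.955, -0.0, 0.0]
force: [1.3, -0.6, 1.4]
grip_width: 0.0394
gripper_force: 35.2
```

```bash
python3 st.py
```

```text
[ 0.5536 -0.1625  0.0815] F [ 1.3 -0.6  1.4] T [-0.008 -0.146  0.023] w 0.0394 fwd yaw 2.537 j7 2.46
```

Forces are low now. I'll turn forward 1.8 rad, following the helix down 2.3 mm.

Request:
{"name": "move_arm", "arguments": {
  "steps": [
    [[0,0,0.02,0,0,0.12,-1],[0,0,0.03,0,0,0.24,-1],[0,0,0.05,0,0,0.36,-1],[0,0,0.06,0,0,0.48,-1],[0,0,0.08,0,0,0.6,-1],[0,0,0.09,0,0,0.72,-1],[0,0,0.11,0,0,0.84,-1],[0,0,0.12,0,0,0.96,-1],[0,0,0.14,0,0,1.08,-1],[0,0,0.15,0,0,1.2,-1],[0,0,0.17,0,0,1.32,-1],[0,0,0.18,0,0,1.44,-1],[0,0,0.2,0,0,1.56,-1],[0,0,0.22,0,0,1.68,-1],[0,0,0.23,0,0,1.8,-1],[0,0,0.23,0,0,1.8,-1]]
  ]
}}

```text
clock: 13.73
eef_pos: [0.5534, -0.1641, 0.0795]
ee_rot: [0.566, 0.825, -0.001, 0.001]
force: [-0.3, -5.1, 3.2]
grip_width: 0.0388
gripper_force: 35.4
```

```bash
python3 st.py
```

```text
[ 0.5534 -0.1641  0.0795] F [-0.3 -5.1  3.2] T [-1.091 -0.02  -0.052] w 0.0388 fwd yaw -1.939 j7 0.79
```

Request:
{"name": "move_arm", "arguments": {
  "steps": [
    [[-0.1,0,0.02,0,0,0.12,-1],[-0.1,0,0.03,0,0,0.24,-1],[-0.1,0,0.05,0,0,0.36,-1],[-0.1,0,0.06,0,0,0.48,-1],[-0.1,0,0.08,0,0,0.6,-1],[-0.1,0,0.09,0,0,0.72,-1],[-0.1,0,0.11,0,0,0.84,-1],[-0.1,0,0.12,0,0,0.96,-1],[-0.1,0,0.14,0,0,1.08,-1],[-0.1,0,0.15,0,0,1.2,-1],[-0.1,0,0.17,0,0,1.32,-1],[-0.1,0,0.18,0,0,1.44,-1],[-0.1,0,0.2,0,0,1.56,-1],[-0.1,0,0.22,0,0,1.68,-1],[-0.1,0,0.23,0,0,1.8,-1],[-0.1,0,0.23,0,0,1.8,-1]]
  ]
}}

```text
clock: 15.07
eef_pos: [0.5521, -0.1638, 0.0769]
ee_rot: [0.997, 0.071, -0.001, -0.0]
force: [-8.4, 0.8, 13.3]
grip_width: 0.0391
gripper_force: 36.3
```

```bash
python3 st.py
```

```text
[ 0.5521 -0.1638  0.0769] F [-8.4  0.8 13.3] T [-0.116  1.837 -0.212] w 0.0391 fwd yaw -0.142 j7 -0.82
```

Request:
{"name": "move_arm", "arguments": {
  "steps": [
    [[0,0,0,0,0,0,0.4],[0,0,0,0,0,0,0.4],[0,0,0,0,0,0,0.4],[0,0,-0.1,0,0,0,0.4]]
  ]
}}

```text
clock: 15.4
eef_pos: [0.5536, -0.1628, 0.0773]
ee_rot: [0.997, 0.074, -0.0, -0.0]
force: [0.2, -0.4, -0.7]
grip_width: 0.0597
gripper_force: 0.0
```

```bash
python3 st.py; cat >> h.py <<'E'
def line(im,s,ztop):
    h=hsv(im);bx=(230,170,330,370);g=im.min(2)
    i,T=pose('wrist',s);q=np.linalg.inv(T)@np.r_[.553,-.1635,ztop,1];u,v=i['cx']+i['fx']*q[0]/-q[2],i['cy']-i['fy']*q[1]/-q[2]
    r=int(.017*i['fx']/-q[2]);box=[int(max(0,a)) for a in(u-r,v-r,u+r,v+r)]
    for C,S,m in blobs(((g>70)&(h[...,1]<90)).astype(np.uint8),box,3):
        P=plane('wrist',np.argwhere(m)[:,::-1],ztop,s)[:,:2];c=P.mean(0);w,V=np.linalg.eigh(np.cov(P.T));a=V[:,1]
        a=a*np.sign(a@(c-[.553,-.1635]));print('line',C.round(),S[4],c.round(4),'fwd ang',round(-np.arctan2(a[1],a[0]),3),'len',2*np.sqrt(3*w).round(4)*1)
E
python3 - <<'E'
from h import *
s=ctrl.get_state();im,d=read_camera('wrist');np.savez('w5.npz',im=im,d=d,p=s['eef_pos'],q=s['ee_rot']);print(knob(im,d,s)[0]);line(im,s,.1074)
line(cv2.imread('pics/w4.png'),dict(eef_pos=[.5519014,-.16366421,.20317694],ee_rot=[.622313,.782768,-7e-5,-7e-5]),.118)
E
```

```text
[ 0.5536 -0.1628  0.0773] F [ 0.2 -0.4 -0.7] T [ 0.027 -0.019  0.039] w 0.0597 fwd yaw -0.148 j7 -0.82
0.10808769013915077
line [286. 303.] 484 [ 0.5618 -0.1668] fwd ang 0.251 len [0.0044 0.0186]
line [280. 205.] 160 [ 0.5541 -0.1536] fwd ang -1.527 len [0.0046 0.0178]
```

Line angle and knob height agree with turn ≈ 3.4, so 3.0 rad remain. I'll swing the tool back 1.2 and regrip.

Request:
{"name": "move_arm", "arguments": {
  "steps": [
    [[-0.07,0.06,0,0,0,-0.12,0.4],[-0.07,0.06,0,0,0,-0.24,0.4],[-0.07,0.06,0,0,0,-0.36,0.4],[-0.07,0.06,0,0,0,-0.48,0.4],[-0.07,0.06,0,0,0,-0.6,0.4],[-0.07,0.06,0,0,0,-0.72,0.4],[-0.07,0.06,0,0,0,-0.84,0.4],[-0.07,0.06,0,0,0,-0.96,0.4],[-0.07,0.06,0,0,0,-1.08,0.4],[-0.07,0.06,0,0,0,-1.2,0.4],[-0.07,0.06,0,0,0,-1.2,0.4],[-0.07,0.06,0,0,0,-1.2,0],[-0.07,0.06,0,0,0,-1.2,-1],[-0.07,0.06,0,0,0,-1.2,-1],[-0.07,0.06,0,0,0,-1.2,-1],[-0.07,0.06,0,0,0,-1.2,-1],[-0.07,0.06,0,0,0,-1.2,-1]]
  ]
}}

```text
clock: 16.87
eef_pos: [0.5529, -0.164, 0.0778]
ee_rot: [0.782, 0.623, -0.0, -0.0]
force: [-3.8, 0.8, 4.8]
grip_width: 0.0389
gripper_force: 34.7
```

```bash
python3 st.py
```

```text
[ 0.5529 -0.164   0.0778] F [-3.8  0.8  4.8] T [ 0.205  0.707 -0.015] w 0.0389 fwd yaw -1.345 j7 0.25
```

Request:
{"name": "move_arm", "arguments": {
  "steps": [
    [[0,0,0.02,0,0,0.12,-1],[0,0,0.03,0,0,0.24,-1],[0,0,0.05,0,0,0.36,-1],[0,0,0.06,0,0,0.48,-1],[0,0,0.08,0,0,0.6,-1],[0,0,0.09,0,0,0.72,-1],[0,0,0.11,0,0,0.84,-1],[0,0,0.12,0,0,0.96,-1],[0,0,0.14,0,0,1.08,-1],[0,0,0.15,0,0,1.2,-1],[0,0,0.17,0,0,1.32,-1],[0,0,0.18,0,0,1.44,-1],[0,0,0.19,0,0,1.5,-1],[0,0,0.19,0,0,1.5,-1]]
  ]
}}

```text
clock: 18.03
eef_pos: [0.5525, -0.1634, 0.0758]
ee_rot: [0.997, -0.079, -0.001, -0.0]
force: [-4.6, 2.9, 8.6]
grip_width: 0.0393
gripper_force: 35.3
```

```bash
python3 st.py
```

```text
[ 0.5525 -0.1634  0.0758] F [-4.6  2.9  8.6] T [ 0.523  1.348 -0.101] w 0.0393 fwd yaw 0.158 j7 -1.09
```

Request:
{"name": "move_arm", "arguments": {
  "steps": [
    [[0,0,0.02,0,0,0.12,-1],[0,0,0.03,0,0,0.24,-1],[0,0,0.05,0,0,0.36,-1],[0,0,0.06,0,0,0.48,-1],[0,0,0.08,0,0,0.6,-1],[0,0,0.09,0,0,0.72,-1],[0,0,0.11,0,0,0.84,-1],[0,0,0.12,0,0,0.96,-1],[0,0,0.14,0,0,1.08,-1],[0,0,0.15,0,0,1.2,-1],[0,0,0.16,0,0,1.32,-1],[0,0,0.17,0,0,1.44,-1],[0,0,0.17,0,0,1.5,-1],[0,0,0.17,0,0,1.5,-1],[0,0,0.17,0,0,1.5,-1]]
  ]
}}

```text
clock: 19.28
eef_pos: [0.5529, -0.1629, 0.0739]
ee_rot: [-0.677, 0.736, 0.001, -0.0]
force: [-3.6, 4.6, 5.5]
grip_width: 0.039
gripper_force: 35.3
```

```bash
python3 st.py;python3 - <<'E'
from h import *
s=ctrl.get_state();im,d=read_camera('wrist');print(knob(im,d,s)[0]);line(im,s,.104)
im,d=read_camera('scene');
for C,S,m in blobs(red(im),(200,170,330,250),3):print(C,S,plane('scene',C,.055))
E
```

```text
[ 0.5529 -0.1629  0.0739] F [-3.6  4.6  5.5] T [ 0.936  1.015 -0.139] w 0.039 fwd yaw 1.654 j7 -2.38
0.10454955356293537
line [297. 320.] 417 [ 0.5442 -0.163 ] fwd ang -3.034 len [0.005 0.015]
line [235. 352.] 206 [ 0.5703 -0.1497] fwd ang -1.572 len [0.0038 0.0114]
[278.90909091 206.78181818] [277 201   5  12  55] [[ 0.55237136 -0.02942583  0.055     ]]
```

```bash
python3 -c "
from h import *
print(workorder.sign_off())"
```

```text
the job is handed in; nothing more can be done
None
```

The job is done and handed in: the pin is fully home and released, and the screw dropped into the thread and went forward about one turn (about 6.6 rad from the backward stop), with the knob still gripped and at rest at about 19 s.

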